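Set the green filter in the white colorimeter filter wheel

ROBOT

A 6-joint arm with a two-finger parallel gripper is mounted at the origin on a cart in front of the work surface, level with it; the furniture and walls round the work are solid. World frame = base frame: x ahead of the robot, y to its left, z up, the work surface at z = 0. Lengths are in m, angles in rad, forces in N, time in s.
With the tool pointing down it reaches from about 0.35 to 0.85 m from the base axis. Payload 8.1 kg.
Tool frame: the origin (TCP) lies midway between the tips of the shut fingers; the grasp point (between the pads) lies 19 mm behind it; z points along the fingers, x is the direction in which the jaws open and shut, and the axes are right-handed (so a half turn about z gives the same grasp; the last joint's range is limited). The gripper opens to 85 mm and grips with 20 to 120 N. Pads are 22 mm wide; open, the fingers measure 114 mm over their backs; the gripper's body (76 mm by 85 mm) begins 54 mm behind the grasp point. The pads swing forward as they close: fully open they stand 13 mm farther back than shut.
Start: joints at [-1.418, 0.13, 1.488, -0, 1.523, -0.085], TCP at [0.141, -0.583, 0.231] pointing down, gripper open.
Joint ranges: [-2.96, 2.96], [-0.89, 2.26], [0.02, 2.5], [-1.34, 4.48], [0, 2.73], [-2.66, 2.66]. Speed limits (rad/s): [2.39, 2.39, 2.79, 3.14, 3.14, 3.14].

INTERFACE

Orientations are given as [roll, pitch, yaw] about the fixed x, y, z axes, in that order (R = Rz(yaw) Ry(pitch) Rx(roll)).
In Python, from workcell import readout, optics, robot gives the robot as it stands.
- The arm moves only by the shell command python3 -m handwheel 'ROWS'. ROWS is text: rows parted by semicolons, each of 7 numbers parted by spaces: the shift along the world's x, y, z in units of 30 mm (1.0 is 30 mm), then the turn, a rotation vector about the world's x, y, z in units of 6 degrees (1.0 is 6 degrees), then the opening, from 0 (shut) to 1 (fully open). A call has 1 to 5 rows; each row shifts and turns the commanded pose from where the row before left it; what a row does not reach is not made up. A row lasts 1/10 s, in which the tool goes at most 50 mm and 8.59 degrees, less where a joint would pass 70% of its speed; a pose out of reach is approached as far as the arm can. A call is refused whole if a number of a shift passes 1 or a number of a turn 1, either way. A call with a gripper value outside its range is refused whole. The fingers move at their own pace and stop on an object; the grip force is fixed at half the most. Time passes only in rows, so rows that do not move let the fingers close. It gives the time, the measured TCP pose, the force and the opening at its end, in the units of the state.
- readout.get_obs(): the state, without advancing time (a new reading comes with each control period).
- optics.read_camera(name): name is "side" or "top"; returns the picture (400x640x3 uint8, red, green, blue); there is no depth.
- optics.camera_model(name): a dict with "vertical_fov" (degrees; the focal length in pixels is half the picture's height over the tangent of half this angle, whatever the lens; pixels are square), "cx", "cy" (the principal point, pixels), "distortion" ([k1, k2, p1, p2, k3] as OpenCV has them; the pictures are not rectified), "R" (3x3) and "t" (3): a world point X has camera coordinates R X + t. Camera axes: x right, y down, z forward; pixel columns grow to the right and rows downward; lengths in m; the calibration is good to about 2 mm. A picture is of the moment at which its call begins. camera_model takes no time and is no camera call.
- robot.hand_in(): hands the job in, once; it reports no verdict.
The state is a dict: "time": time; "qpos": joint angles; "joint_velocities": joint speeds; "joint_torque": joint torques, N m; "tool_pos": TCP position; "ee_rot": TCP orientation; "ft_force": force on the tool from outside, world axes, zero at the start; "wrist_torque": the same for the moment, N m; "width": finger opening in m.
Only numpy, scipy, OpenCV 4.12 (cv2) and the standard library are available. Lean on these libraries where they do the work, as an engineer would, in place of code of your own. Each camera call takes 0.05 s, during which the arm holds its last target.

TASK

Turn the wheel of the white filter unit by its bar knob until the window in its cover shows only green, then let go of it. Leave the black filter unit's wheel and the beaker between the two units as they are.

Things in the scene. Friction and masses are not known exactly. Their poses are not given: they have to be found in the camera images.
- white_grip (a point): Point on the wheel axis of the WHITE filter unit, half-way up its bar knob, 54 mm above the worktop. The knob is a black upright bar 50 mm long, 12 mm thick, from 36 to 68 mm above the worktop, gripped across its thickness from above. Axes turn with the wheel: x along the bar, y across it, z up; green and the white line on top of the bar lie on the -x side.
- white_wheel (a joint): Angle of the white unit's wheel, rad: 0 when green is centred in the window (the bar's white-lined end then points at the window); grows counter-clockwise seen from above; stops at -3.1 and 3.1. Starts between 0.6 and 1.45, so turn it clockwise by that much. Friction of about 0.05 N m keeps it where it is left.
- white_case: White plastic case 122 x 116 mm, fixed to the worktop; origin on the wheel axis at the worktop. A flat wheel 96 mm across has six 60 degree sectors, counter-clockwise from above: green, blue, violet, white, yellow, red. A fixed cover, top at 29 mm, lies over its -x side (toward the robot) with one 16 x 16 mm window centred 36 mm from the axis; other sectors show behind it.
- dark_rim (a point): A point on the rim of the wheel of the BLACK filter unit (same shape as the white one, black case, grey bar knob), 47 mm from its axis, 21 mm above the worktop. This wheel is to be left as it is.
- beaker: Small glass beaker, 53 mm in diameter, 68 mm tall, standing loose on the worktop between the two units; origin at the centre of its underside, z up.
There are look-alikes about, which are no part of the job. What is meant by the white_case is not turquoise, and is the larger of those in its own colour.

How it is judged:
At the end, for the whole second after the job is handed in: The white unit's wheel stands at rest with green centred in the window to within 0.25 rad (14 degrees) (value of joint white_wheel between -0.25 and 0.25 rad and velocity of joint white_wheel between -0.05 and 0.05 rad/s); the robot touches nothing.
It fails at once if the black unit's wheel is turned (its rim moves more than 10 mm) (distance of dark_rim from where it was at the start of the episode above 0.01 m).
It fails at once if the beaker is pushed more than 30 mm (distance of beaker from where it was at the start of the episode above 0.03 m).
It fails at once if the beaker is tipped over (angle between beaker's own z axis and vertical above 0.6 rad).
It also fails if it takes over 32 s, if anything falls off the work surface, if the arm or the gripper's body presses on something with over 40 N, if the wrist force passes 120 N, or if a joint passes its speed limit or range.

## Working session

There is one attempt and no reset: what is moved stays moved. The work goes in short steps, Python scripts to look and compute and a shell command to move; the robot and the scene stay as the last step left them, time stands still between calls to the robot, and variables do not carry over. Pictures are saved under pics/ and viewed, and the job is handed in when it is done.

```bash
mkdir -p pics; ls; cat > h.py <<'E'
import numpy as np,cv2
from workcell import readout, optics, robot
def K(m):
    f=200/np.tan(np.radians(m["vertical_fov"])/2)
    return np.array([[f,0,m["cx"]],[0,f,m["cy"]],[0,0,1.]]),np.array(m["distortion"],float)
def ray(n,uv):
    m=optics.camera_model(n);k,d=K(m)
    p=cv2.undistortPoints(np.array(uv,float).reshape(-1,1,2),k,d).reshape(-1,2)
    R=np.array(m["R"]);t=np.array(m["t"])
    return -R.T@t, np.c_[p,np.ones(len(p))]@R
def onz(n,uv,z):
    o,d=ray(n,uv); return o+d*((z-o[2])/d[:,2:3])
def proj(n,X):
    m=optics.camera_model(n);k,d=K(m)
    return cv2.projectPoints(np.array(X,float).reshape(-1,1,3),cv2.Rodrigues(np.array(m["R"]))[0],np.array(m["t"],float),k,d)[0].reshape(-1,2)
def snap(n,f):
    im=optics.read_camera(n); cv2.imwrite(f"pics/{f}.png",im[:,:,::-1]); return im
E
python3 - <<'E'
from h import *
for n in("top","side"): snap(n,n+"0"); m=optics.camera_model(n); print(n,m["vertical_fov"],-np.array(m["R"]).T@m["t"])
print(readout.get_obs())
E
```

```text
pics
top 56.90531362157289 [0.36183122 0.07367656 1.09741397]
side 42.073270324094885 [0.25744585 0.96998555 0.84294359]
{'time': 0.1, 'qpos': array([-1.41841507e+00,  1.31098602e-01,  1.48918800e+00, -2.16346872e-05,
        1.52298333e+00, -8.54106635e-02]), 'joint_velocities': array([ 5.82617840e-04, -2.44852811e-03, -2.96067981e-03,  7.99409548e-04,
       -9.06111862e-05,  5.27736492e-04]), 'joint_torque': array([ 1.05321647e-03, -5.70951176e+01, -5.01940405e+01, -2.50218282e-04,
        7.97011424e-03,  5.13484338e-05]), 'tool_pos': array([ 0.14126642, -0.58262122,  0.23033191]), 'ee_rot': array([-3.14147110e+00,  1.67300325e-03, -1.33300325e+00]), 'ft_force': array([ 0.20209294, -0.29139861,  0.40962222]), 'wrist_torque': array([-0.01826787, -0.02403253,  0.03062705]), 'width': 0.08565718597453553}
```

View pics/top0.png

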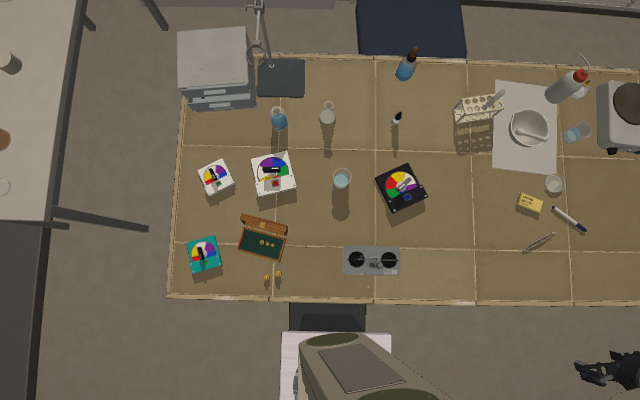

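View pics/side0.png

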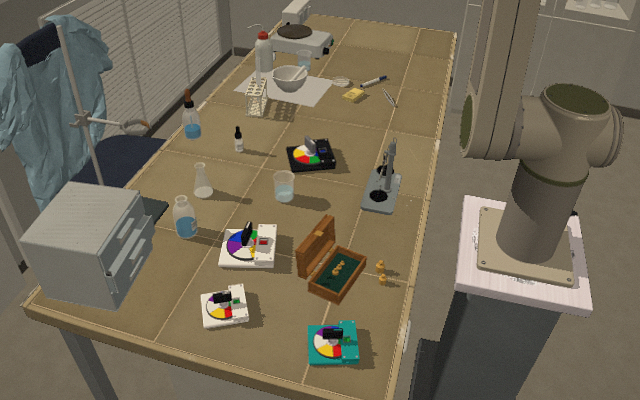

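The larger white unit is at about (273,174) in top and (248,246) in side. The small white look-alike is at (216,178), and the beaker and black unit are to the right. Next I'll zoom in on the white unit.

```bash
python3 - <<'E'
from h import *
a=cv2.imread("pics/top0.png")[140:210,235:310]; b=cv2.imread("pics/side0.png")[210:280,210:285]
cv2.imwrite("pics/z0.png",np.hstack([cv2.resize(x,None,fx=5,fy=5,interpolation=cv2.INTER_NEAREST) for x in(a,b)]))
im=cv2.imread("pics/top0.png"); hsv=cv2.cvtColor(im,cv2.COLOR_BGR2HSV)
roi=np.zeros(im.shape[:2],np.uint8); roi[140:212,240:306]=255
# case: everything that is not tan worktop
tan=cv2.inRange(hsv,(8,60,60),(28,160,190))
white=cv2.inRange(hsv,(0,0,170),(180,60,255))&roi
c=max(cv2.findContours(cv2.morphologyEx(white,cv2.MORPH_CLOSE,np.ones((9,9))),cv2.RETR_EXTERNAL,cv2.CHAIN_APPROX_NONE)[0],key=cv2.contourArea)
r=cv2.minAreaRect(c); print(r); 
print(onz("top",cv2.boxPoints(r),0.025).round(4)); print(cv2.boxPoints(r))
print(onz("top",[r[0]],0.025))
E
```

```text
((265.76922607421875, 174.34616088867188), (38.242645263671875, 24.514516830444336), 78.69007110595703)
[[0.6559 0.2678 0.025 ]
 [0.6725 0.1963 0.025 ]
 [0.5588 0.1695 0.025 ]
 [0.5426 0.2398 0.025 ]]
[[250.      158.     ]
 [274.03845 153.19232]
 [281.53845 190.69232]
 [257.5     195.5    ]]
[[0.60694282 0.21823408 0.025     ]]
```

View pics/z0.png

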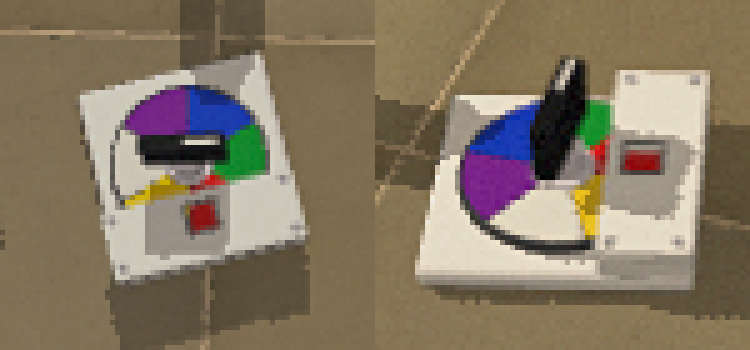

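```bash
python3 - <<'E'
from h import *
a=cv2.imread("pics/top0.png")[160:182,255:290]; b=cv2.imread("pics/side0.png")[216:256,225:260]
f=lambda x,s:cv2.resize(np.clip(x.astype(float)*1.0,0,255)**.5*16,None,fx=s,fy=s,interpolation=cv2.INTER_NEAREST)
A=f(a,11);B=f(b,11);A=cv2.copyMakeBorder(A,0,B.shape[0]-A.shape[0],0,0,cv2.BORDER_CONSTANT)
cv2.imwrite("pics/z1.png",np.hstack([A,B]))
E
```

```text
[ WARN:0@0.562] global loadsave.cpp:1063 imwrite_ Unsupported depth image for selected encoder is fallbacked to CV_8U.
```

View pics/z1.png

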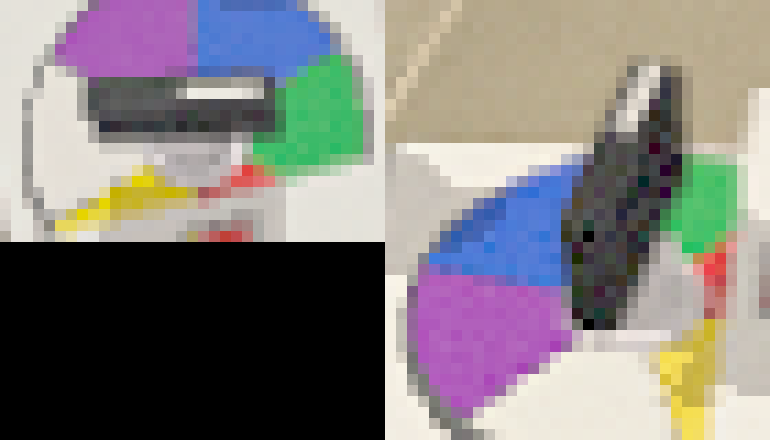

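```bash
python3 - <<'E'
from h import *
p=onz("top",[(271.2,168.5),(279.6,168.4),(262.6,168.9)],.068);print(p.round(4), np.linalg.norm(p[1]-p[2]))
print("mid reproj side",proj("side",p),"expect c ~245.9,228.3")
d=p[2]-p[1];print("bar +x yaw",np.arctan2(d[1],d[0]))
w=onz("top",[(275.2,183.2)],.022);print("win",w)
c=onz("top",[(251,159),(287.4,151)],.020);f=onz("top",[(297,188),(258,196.6)],.029);print(c.round(4),f.round(4))
q=np.vstack([c,f]);print(q.mean(0),[np.linalg.norm(q[i]-q[(i+1)%4]).round(4) for i in range(4)])
e=[(q[0]-q[1]),(q[3]-q[2])];print("case y yaw-90",[np.arctan2(v[1],v[0])-np.pi/2 for v in e]); e=[q[0]-q[3],q[1]-q[2]];print([np.arctan2(v[1],v[0]) for v in e])
v=p[0]-w[0];print("dist axis-window",np.hypot(*v[:2]),np.arctan2(v[1],v[0]))
# wheel outline in top
print("black/beaker approx",onz("top",[(401,188),(341,188)],0.02))
E
```

```text
[[0.6146 0.1977 0.068 ]
 [0.6155 0.1736 0.068 ]
 [0.6128 0.2222 0.068 ]] 0.04865172367169255
mid reproj side [[247.1698623  227.02321159]
 [250.75930234 219.99541487]
 [243.75959976 234.51838916]] expect c ~245.9,228.3
bar +x yaw 1.625847778983368
win [[0.58143956 0.18942687 0.022     ]]
[[0.6542 0.2655 0.02  ]
 [0.6818 0.1569 0.02  ]] [[0.5672 0.1239 0.029 ]
 [0.5387 0.2376 0.029 ]]
[0.61046793 0.19596821 0.0245    ] [np.float64(0.112), np.float64(0.1195), np.float64(0.1172), np.float64(0.1192)]
case y yaw-90 [np.float64(0.248562992058305), np.float64(0.24623792851154191)]
[np.float64(0.23701552967737458), np.float64(0.2803979001280791)]
dist axis-window 0.03417174945417649 0.24330793794431196
black/beaker approx [[ 0.57714949 -0.18572178  0.02      ]
 [ 0.57235695 -0.00635629  0.02      ]]
```

```bash
python3 - <<'E'
from h import *
o1,d1=ray("side",[(393,140)]);b=onz("top",[(375,262)],.02)[0];print(b)
for z in(.05,.1,.15,.2):print(z,onz("side",[(393,140)],z),onz("top",[(375,266)],z))
print("beaker",onz("top",[(341,170)],.068))
E
python3 -m handwheel '1 0 1 0 0 0 1;1 0.5 1 0 0 0.5 1;1 1 0 0 0 1 1;1 1 0 0 0 1 1;1 1 0 0 0 1 1'
```

```text
[ 0.35686153 -0.10825561  0.02      ]
0.05 [[ 0.36615726 -0.27798497  0.05      ]] [[ 0.34583839 -0.10323778  0.05      ]]
0.1 [[ 0.35930234 -0.19929271  0.1       ]] [[ 0.34660183 -0.09479248  0.1       ]]
0.15 [[ 0.35244741 -0.12060044  0.15      ]] [[ 0.34736528 -0.08634719  0.15      ]]
0.2 [[ 0.34559248 -0.04190818  0.2       ]] [[ 0.34812872 -0.0779019   0.2       ]]
beaker [[ 0.615394   -0.00206287  0.068     ]]
time: 0.6
tool_pos: [0.2922, -0.4768, 0.291]
ee_rot: [-3.141, 0.0, -0.963]
ft_force: [-0.2, -0.1, -0.4]
width: 0.0853
```

```bash
python3 -m handwheel '1 1 0 0 0 1 1;1 1 0 0 0 1 1;1 1 0 0 0 1 1;1 1 0 0 0 1 1;1 1 0 0 0 1 1'
python3 -m handwheel '1 1 0 0 0 1 1;1 1 0 0 0 1 1;1 1 0 0 0 1 1;1 1 0 0 0 1 1;1 1 0 0 0 0.7 1'
python3 -m handwheel '0.7 1 0 0 0 0 1;0 1 0 0 0 0 1;0 1 0 0 0 0 1;0 1 0 0 0 0 1;0 1 0 0 0 0 1'
python3 -m handwheel '0 1 0 0 0 0 1;0 1 0 0 0 0 1;0 1 0 0 0 0 1;0 1 0 0 0 0 1;0 1 0 0 0 0 1'
python3 -m handwheel '0 1 0 0 0 0 1;0 1 0 0 0 0 1;0 0.5 0 0 0 0 1;0 0 0 0 0 0 1;0 0 0 0 0 0 1'
```

```text
time: 1.1
tool_pos: [0.4422, -0.3266, 0.2909]
ee_rot: [-3.141, 0.001, -0.439]
ft_force: [0.9, -0.9, 0.2]
width: 0.0852
time: 1.6
tool_pos: [0.5922, -0.1766, 0.2908]
ee_rot: [-3.141, 0.001, 0.054]
ft_force: [-0.1, -0.7, 0.8]
width: 0.0857
time: 2.1
tool_pos: [0.612, -0.0268, 0.2906]
ee_rot: [-3.141, 0.001, 0.049]
ft_force: [1.1, -0.1, 0.1]
width: 0.0855
time: 2.6
tool_pos: [0.612, 0.1231, 0.2907]
ee_rot: [3.142, 0.001, 0.049]
ft_force: [0.4, -0.1, -0.2]
width: 0.0856
time: 3.1
tool_pos: [0.6123, 0.1962, 0.2909]
ee_rot: [3.141, 0.001, 0.05]
ft_force: [0.4, -0.8, 0.5]
width: 0.0856
```

```bash
python3 -m handwheel '0 0 -1 0 0 0 1;0 0 -1 0 0 0 1;0 0 -1 0 0 0 1;0 0 -1 0 0 0 1;0 0 -1 0 0 0 1'
python3 -m handwheel '0 0 -1 0 0 0 1;0 0 0 0 0 0 1'
python3 - <<'E'
from h import *
a=snap("top","top1")[110:220,215:335];b=snap("side","side1")[150:280,190:310]
f=lambda x:cv2.resize(x[:,:,::-1],(390,390*x.shape[0]//x.shape[1]),interpolation=cv2.INTER_NEAREST)
A,B=f(a),f(b);A=cv2.copyMakeBorder(A,0,B.shape[0]-A.shape[0],0,0,cv2.BORDER_CONSTANT);cv2.imwrite("pics/z2.png",np.hstack([A,B]))
print(readout.get_obs()["tool_pos"])
E
```

```text
time: 3.6
tool_pos: [0.6126, 0.1948, 0.1402]
ee_rot: [3.141, -0.0, 0.047]
ft_force: [0.4, -0.0, -0.3]
width: 0.0852
time: 3.8
tool_pos: [0.609, 0.1942, 0.1057]
ee_rot: [3.139, 0.009, 0.047]
ft_force: [-0.1, -0.0, -0.0]
width: 0.0854
[0.61222657 0.19552272 0.11137271]
```

View pics/z2.png

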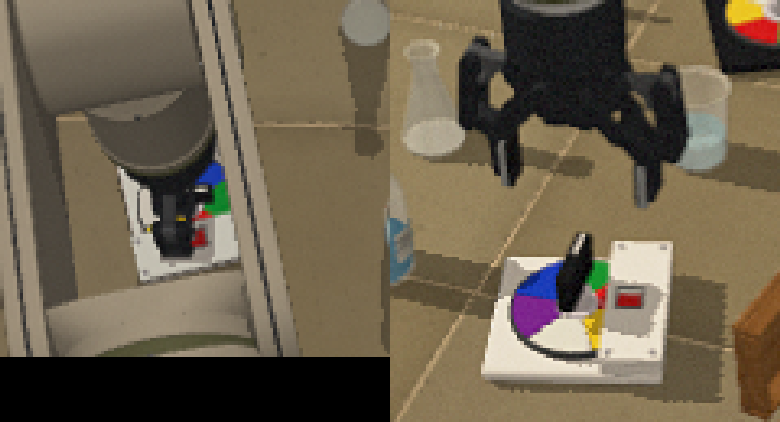

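The fingers straddle the bar: in the side view they are on either side of the knob at zoom (575,270). Now I'll descend and grip.

```bash
python3 -m handwheel '0 0 -0.7 0 0 0 1;0 0 -0.7 0 0 0 1;0 0 -0.6 0 0 0 1;0 0 -0.3 0 0 0 1;0 0 0 0 0 0 1'
python3 -m handwheel '0 0 0 0 0 0 0.5;0 0 0 0 0 0 0.3;0 0 0 0 0 0 0;0 0 0 0 0 0 0;0 0 0 0 0 0 0'
python3 -m handwheel '0 0 0 0 0 0 0;0 0 0 0 0 0 0;0 0 0 0 0 0 0'
```

```text
time: 4.4
tool_pos: [0.6126, 0.1966, 0.0427]
ee_rot: [3.142, -0.0, 0.049]
ft_force: [-0.7, -0.2, -0.1]
width: 0.0856
time: 4.9
tool_pos: [0.6146, 0.1969, 0.0434]
ee_rot: [-3.141, -0.005, 0.049]
ft_force: [33.8, 2.4, -21.4]
width: 0.0122
time: 5.2
tool_pos: [0.6153, 0.197, 0.0434]
ee_rot: [-3.141, -0.006, 0.049]
ft_force: [12.8, 1.3, -5.2]
width: 0.011
```

```bash
python3 -m handwheel '0.1 0 0 0 0 -0.3 0;0 0 0 0 0 -0.6 0;0 0 0 0 0 -0.7 0;0 0 0 0 0 -0.7 0;0 0 0 0 0 -0.7 0'
python3 -m handwheel '0 0 0 0 0 -0.7 0;0 0 0 0 0 -0.7 0;0 0 0 0 0 -0.7 0;0 0 0 0 0 -0.7 0;0 0 0 0 0 -0.7 0'
```

```text
time: 5.7
tool_pos: [0.6143, 0.1972, 0.0433]
ee_rot: [3.141, 0.002, -0.267]
ft_force: [-11.0, -0.9, 12.1]
width: 0.0107
time: 6.2
tool_pos: [0.6129, 0.1978, 0.0432]
ee_rot: [3.139, 0.004, -0.634]
ft_force: [-16.7, 2.6, 16.3]
width: 0.0111
```

```bash
python3 -m handwheel '-0.05 0 0 0 0 -0.7 0;0 0 0 0 0 -0.7 0;0 0 0 0 0 -0.7 0;0 0 0 0 0 -0.7 0;0 0 0 0 0 -0.7 0'
python3 -m handwheel '0 0 0 0 0 -0.7 0;0 0 0 0 0 -0.7 0;0 0 0 0 0 -0.7 0;0 0 0 0 0 -0.7 0;0 0 0 0 0 -0.3 0'
python3 -m handwheel '0 0 0 0 0 0 0;0 0 0 0 0 0 0'
python3 - <<'E'
from h import *
b=snap("side","side2")[170:290,190:320]
cv2.imwrite("pics/z3.png",cv2.resize(b[:,:,::-1],None,fx=5,fy=5,interpolation=cv2.INTER_NEAREST))
E
```

```text
time: 6.7
tool_pos: [0.6119, 0.1989, 0.0432]
ee_rot: [3.14, 0.004, -1.0]
ft_force: [-15.0, 6.7, 13.2]
width: 0.0108
time: 7.2
tool_pos: [0.6114, 0.2002, 0.0432]
ee_rot: [3.138, 0.005, -1.324]
ft_force: [-15.2, 10.7, 13.5]
width: 0.0108
time: 7.4
tool_pos: [0.6114, 0.2002, 0.0432]
ee_rot: [3.138, 0.005, -1.321]
ft_force: [-14.9, 9.7, 12.8]
width: 0.0106
```

View pics/z3.png

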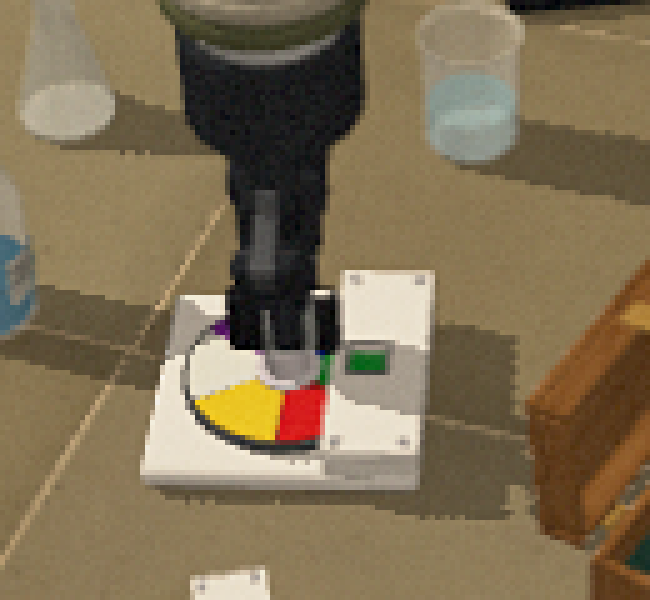

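The window at zoom (367,360) is all green, and the beaker is still standing. Now I'll release and retreat.

```bash
python3 -m handwheel '0 0 0 0 0 0 0.3;0 0 0 0 0 0 0.6;0 0 0 0 0 0 1;0 0 0 0 0 0 1;0 0 0 0 0 0 1'
python3 -m handwheel '0 0 0 0 0 0 1;0 0 0.4 0 0 0 1;0 0 0.8 0 0 0 1;0 0 1 0 0 0 1;0 0 1 0 0 0 1'
python3 -m handwheel '0 0 1 0 0 0 1;0 0 1 0 0 0 1;0 0 1 0 0 0 1;0 0 0 0 0 0 1;0 0 0 0 0 0 1'
python3 - <<'E'
from h import *
b=snap("side","side3")[150:270,190:320];a=snap("top","top3");
cv2.imwrite("pics/z4.png",cv2.resize(b[:,:,::-1],None,fx=5,fy=5,interpolation=cv2.INTER_NEAREST))
E
```

```text
time: 7.95
tool_pos: [0.6139, 0.1966, 0.0422]
ee_rot: [3.141, -0.0, -1.323]
ft_force: [-0.2, -0.7, 0.6]
width: 0.0814
time: 8.45
tool_pos: [0.6137, 0.1968, 0.14]
ee_rot: [3.141, -0.0, -1.323]
ft_force: [0.8, -0.4, 1.7]
width: 0.0852
time: 8.95
tool_pos: [0.6146, 0.1971, 0.2304]
ee_rot: [-3.138, -0.0, -1.323]
ft_force: [-0.7, 0.1, -0.2]
width: 0.0857
```

View pics/z4.png

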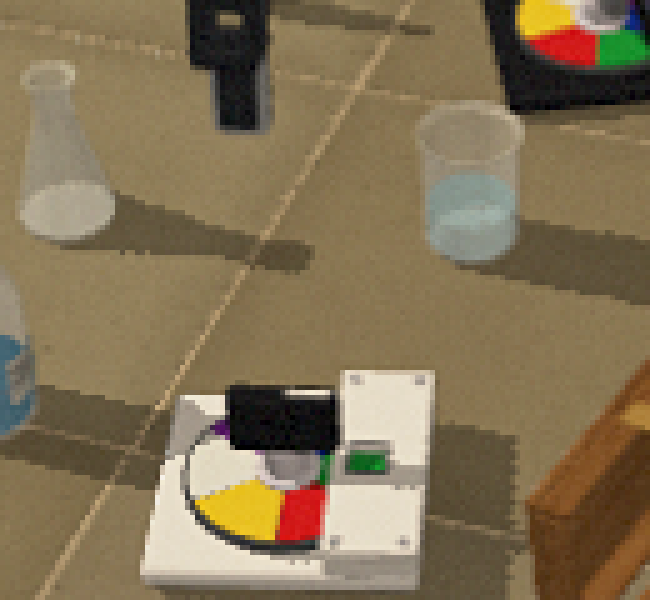

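View pics/top3.png

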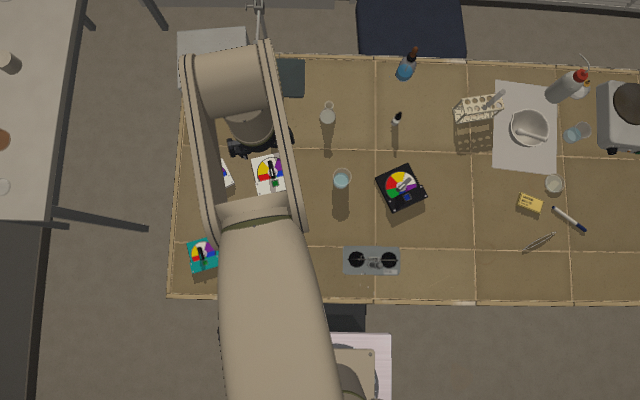

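The window is all green and the bar's white-lined end points at it. I'll check the bar's angle from the saved top picture.

```bash
python3 - <<'E'
from h import *
a=cv2.imread("pics/top3.png")[150:200,245:295]
cv2.imwrite("pics/z5.png",cv2.resize(a,None,fx=11,fy=11,interpolation=cv2.INTER_NEAREST))
E
```

```text
(no output)
```

View pics/z5.png

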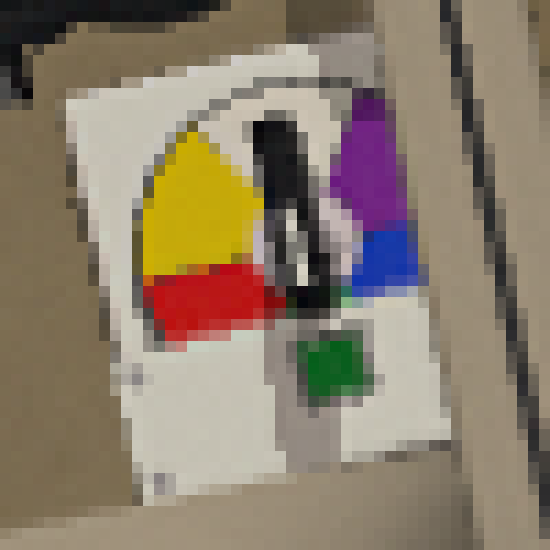

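```bash
python3 - <<'E'
from h import *
p=onz("top",[(245+265/11,150+118/11),(245+305/11,150+280/11)],.068);d=p[0]-p[1];print(p,np.arctan2(d[1],d[0])-.247)
print(robot.hand_in())
E
```

```text
[[0.63733228 0.20469019 0.068     ]
 [0.59437672 0.19244049 0.068     ]] 0.030797723916039965
the job is handed in; nothing more can be done
None
```

I turned the white unit's wheel clockwise by about 79° using its bar knob. Then I let go, lifted the gripper about 19 cm clear and handed the job in; the arm's last move ended at 8.95 s.

- **Wheel angle:** the last pictures show only green in the window. Measured from the last top picture, the bar is about 0.03 rad off centre, against the 0.25 rad allowed. I marked that angle by eye, so it is good to a few degrees.
- **Other objects:** the beaker and the black unit's wheel look unchanged, by eye rather than by measurement.
- **Forces:** the highest wrist reading was about 40 N as the fingers closed, because the knob stood about 3 mm off the gripper's centre. It read near zero after I let go.
- **Disagreement:** the two camera views differed by about 2 pixels on the knob's centre, within the gripper's play. No check failed.

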